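# Take the roller guard off the dosing pump for cleaning

## Robot

A 6-joint arm with a two-finger parallel gripper is mounted at the origin on a cart in front of the work surface, level with it; the furniture and walls round the work are solid. World frame = base frame: x ahead of the robot, y to its left, z up, the work surface at z = 0. Lengths are in mm, angles in degrees, forces in N, time in s.
With the tool pointing down it reaches from about 300 to 850 mm from the base axis. Payload 4.2 kg.
Tool frame: the origin (TCP) lies at the very end of the fingers, on their centre line; the grasp point (between the pads) lies 19 mm behind it (hold_point_z is the z of the grasp point in the tool frame, in mm); z points along the fingers, y is the direction in which the jaws open and shut (so a half turn about z gives the same grasp; the last joint's range is limited). The gripper opens to 91 mm and grips with 3 to 60 N. Pads are 32 mm wide; open, the fingers measure 118 mm over their backs; the gripper's body (76 mm by 178 mm) begins 60 mm behind the grasp point.
Start: joints at [74.886, 18.312, 89.639, -0, 72.044, -1.146], TCP at [138.802, 558.012, 213.976] pointing down, gripper open.
Joint ranges: [-177.97, 177.97], [-48.28, 115.42], [12.27, 149.76], [-77.06, 257.06], [2.81, 150.46], [-146.56, 146.56]. Speed limits (degrees/s): [147.25, 147.25, 180, 180, 180, 180].

## Interface

Orientations are given as [roll, pitch, yaw] about the fixed x, y, z axes, in that order (R = Rz(yaw) Ry(pitch) Rx(roll)).
In Python, from workcell import state, grab_frame, job_done, hold_point_z gives the robot as it stands. The module is installed in compiled form; this text tells all that it offers.
- The arm moves only by the shell command python3 -m creep 'ROWS' [FORCE]. ROWS is JSON, a list of rows, each a list of 7 numbers: the closure, from 0 (fully open) to 1 (shut), then the shift along the tool's x, y, z in mm, then the turn, a rotation vector about the tool's x, y, z in degrees. A call has 1 to 5 rows; each row shifts and turns the commanded pose from where the row before left it, along the tool's axes as they then stand; what a row does not reach is not made up. A row lasts 1/8 s, in which the tool goes at most 62.5 mm and 10.7 degrees, less where a joint would pass 70% of its speed; a pose out of reach is approached as far as the arm can. A call is refused whole if a number of a shift passes 62.5 or a number of a turn 10.7, either way. A call with a gripper value outside its range is refused whole. The fingers move at their own pace and stop on an object; FORCE is the grip in N (left out, the last holds). Time passes only in rows, so rows that do not move let the fingers close. It gives the time, the measured TCP pose, the force and the opening at its end, in the units of the state.
- state(): the state, without advancing time (a new reading comes with each control period).
- grab_frame(name): name is "scene" or "top" or "wrist"; returns a dict with "frame" (420x560x3 uint8, red, green, blue), "fx", "fy", "cx", "cy" (pixels), "view" (4x4, takes a point from world to camera coordinates). Camera axes: x right, y down, z forward; pixel columns grow to the right and rows downward; lengths in mm; the calibration is good to about 2 mm. A picture is of the moment at which its call begins. There is no depth.
- job_done(): hands the job in, once; it reports no verdict.
The state is a dict: "time_s": time; "qpos": joint angles; "qvel": joint speeds; "effort": joint torques, N m; "ee_pos": TCP position; "ee_rot": TCP orientation; "force": force on the tool from outside, world axes, zero at the start; "torque": the same for the moment, N m; "gripper_width": finger opening in mm.
Only numpy, scipy, OpenCV 4.12 (cv2) and the standard library are available. Lean on these libraries where they do the work, as an engineer would, in place of code of your own. Each camera call takes 0.05 s, during which the arm holds its last target.

## Task

The rollers of the dosing pump are due for cleaning: fully raise the small clamp lever on the pump's face so that its cam lets go of the grey roller guard, then lift the guard, shift it to the left as you face it until the stud heads stand in its round holes, and pull it off forwards, feeling your way and without forcing it. Set it down gently, upright as it hung, well inside the steel tray and let go; leave the lever raised and the other things on the bench where they are.

Things in the scene. Friction and masses are not known exactly. Their poses are not given: they have to be found in the camera images.
- pump: Dosing pump: white box, grey front plate, 280 wide, 182 deep, 160 tall (console on top, 60 behind the face, to 205). Fixed. Origin on the bench under the middle of the face; its face looks along own -x (the guard comes off that way), +y is the side the lever is on, z up. Behind the guard a rotor 26 across stands 22 out of the face at y = 0.5, z = 62.
- pump_face (a point): Middle of the pump's face at the level of the two steel mushroom studs that carry the guard: 152 apart on this level (z 91.5), shank 6 thick and 9 long, then a round head 16 wide, 5 thick. Their bar can be fixed up to 8 mm either way along y and the guard hangs on it with up to 6 mm of side play, so how far it must be shifted is found by feel.
- guard: Grey plastic roller guard, loose, 0.18 to 0.29 kg: hood 92 wide (y), 56 deep (x -56 to 0), 96 tall, open behind and below, 3 mm walls; a flat ear 4 thick on either side (to y +-112, z 29 to 96), each with one slot. Origin: back plane, middle of the bottom edge; axes as the pump's. Hung, its back is 0 to 5 off the face, its bottom 20 above the bench. Stands by itself on its lower edge.
- guard_pocket (a point): Middle of the slot's pocket in the +y ear, at guard (-2, 90, 66) mm. The slot is a level channel 9 high (middle z = 66); over it the pocket, 20 wide along y, roof 13 above the channel's floor. Hung, the roof rests on the stud's shank, up to 6 mm to either side of this point. The other ear has the same slot 152 mm further to -y.
- guard_hole (a point): Centre of the round hole, 21 wide, at the channel's -y end, 23.5 from the pocket's middle. To take off: up 5.5 (4 to 7: shank meets channel floor at 7) to pass a 3 wide tooth; along +y 17 to 30 until head and hole are in line (+-2.5); out along -x over 15. Shifted on, the shanks meet the holes' far side 7.5 past the in-line point, the only stop on that way: go back 7.5 from there.
- guard_grip (a point): Centre of the guard's grip fin, an upright plain fin on the hood's roof: 14 thick (y), 28 long (x), from guard z = 96 (roof) to 134; this point at guard (-30, 0, 117) mm. Free for 50 mm on either side.
- guard_foot (a point): Middle of the hood's lower edge, guard (-28, 0, 0) mm: the point that goes onto the tray's floor.
- clamp_lever (a joint): Small dark steel lever on the pump's face above the +y ear. 0: arm level, pointing to the pump's +y; grows as the knob is raised, stop at 1.4 rad (nearly upright). Its cam, 1 to 1.5 mm above the ear's top edge, bars the lift until about 1.0 rad. Starts at 0 to 0.3; stays where it is left (about 1.5 N at the knob moves it).
- lever_knob (a point): Middle of the lever's black knob, a round pin 12 thick and 29 long pointing out from the face (along pump x), 40 from the hinge, 26 to 28 in front of the face. Can be pinched across (along pump y) from above; it may turn between the fingers.
- lever_pivot (a point): Point on the lever's hinge axis (along pump x) level with the knob's middle, at pump (-28, 76, 131.5) mm; fixed to the pump.
- tray: Shallow stainless tray, 150 (x) by 220 (y), 18 tall, with a 5 mm rolled rim; floor 3 thick; it stays put. Origin at the centre of its underside, z up.
- beaker: Glass beaker, 52 wide, 68 tall, bystander on the bench. Origin under its centre.
- dropper_bottle: Small brown dropper bottle, 36 wide, 101 tall, bystander.
- weigh_boats: Stack of white weighing boats, 63 wide, 28 tall, bystander.

How it is judged:
By the outcome, as a careful person would: the job done as asked, in the order asked, and still so for the second after the job is handed in, with the robot touching nothing.
It also fails if it takes over 64 s, if anything falls off the work surface, if the arm or the gripper's body presses on something with over 40 N, if the wrist force passes 120 N, or if a joint passes its speed limit or range.

## Working session

There is one attempt and no reset: what is moved stays moved. The work goes in short steps, Python scripts to look and compute and a shell command to move; the robot and the scene stay as the last step left them, time stands still between calls to the robot, and variables do not carry over. Pictures are saved under pics/ and viewed, and the job is handed in when it is done.

```bash
mkdir -p pics
cat > h.py <<'E'
import numpy as np, cv2
from workcell import state, grab_frame, job_done, hold_point_z
def snap(name,fn):
    f=grab_frame(name); cv2.imwrite(fn,cv2.cvtColor(f["frame"],cv2.COLOR_RGB2BGR)); 
    np.savez(fn[:-4]+'.npz',**{k:np.array(v) for k,v in f.items()}); return f
def load(fn): return dict(np.load(fn))
def ray(f,u,v):
    V=f["view"];R=V[:3,:3];t=V[:3,3]
    d=R.T@np.array([(u-f["cx"])/f["fx"],(v-f["cy"])/f["fy"],1.]); return -R.T@t,d/np.linalg.norm(d)
def onz(f,u,v,z):
    o,d=ray(f,u,v); return o+d*(z-o[2])/d[2]
def tri(fs,uvs):
    A=np.zeros((3,3));b=np.zeros(3);L=[]
    for f,(u,v) in zip(fs,uvs):
        o,d=ray(f,u,v);P=np.eye(3)-np.outer(d,d);A+=P;b+=P@o;L.append((o,P))
    p=np.linalg.solve(A,b); return p,[float(np.linalg.norm(P@(p-o))) for o,P in L]
def proj(f,p):
    c=f["view"][:3,:3]@np.array(p)+f["view"][:3,3]; return f["fx"]*c[0]/c[2]+f["cx"],f["fy"]*c[1]/c[2]+f["cy"]
E
python3 - <<'E'
from h import *
np.set_printoptions(precision=2,suppress=True)
for n in("scene","top","wrist"):
    f=snap(n,f"pics/{n}0.png"); print(n,f["fx"],f["cx"],f["cy"],ray(f,280,210))
print(state(),hold_point_z)
E
```

```text
scene 413.94409014078457 277.032532490458 210.17523804995534 (array([-187.71, -777.56,  899.62]), array([ 0.52,  0.6 , -0.6 ]))
top 401.01599981967007 276.79993486380937 210.04724807864622 (array([ 318.19,    0.11, 1420.96]), array([ 0.15,  0.  , -0.99]))
wrist 301.5035539562877 281.3637136675922 207.7268671536079 (array([ 66.34, 575.28, 382.76]), array([ 0.26, -0.07, -0.96]))
{'time_s': 0.15, 'qpos': array([74.89, 18.34, 89.69,  0.  , 72.04, -1.15]), 'qvel': array([ 0.12, -0.19, -0.24,  0.04,  0.06, -0.11]), 'effort': array([ -0.  , -41.28, -23.22,   0.07,   0.04,  -0.  ]), 'ee_pos': array([138.68, 557.64, 213.32]), 'ee_rot': array([-179.92,   -0.  ,  166.03]), 'force': array([ 0.05, -0.9 ,  0.79]), 'torque': array([-0.02, -0.03,  0.01]), 'gripper_width': 90.99985209050871} -18.8
```

View pics/scene0.png

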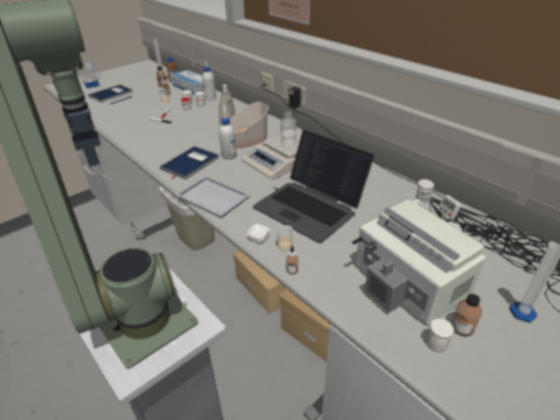

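View pics/top0.png

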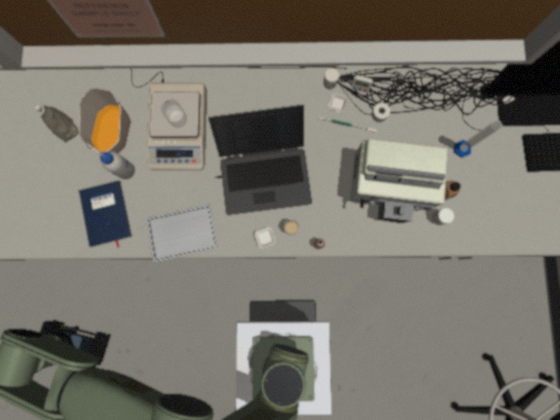

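View pics/wrist0.png

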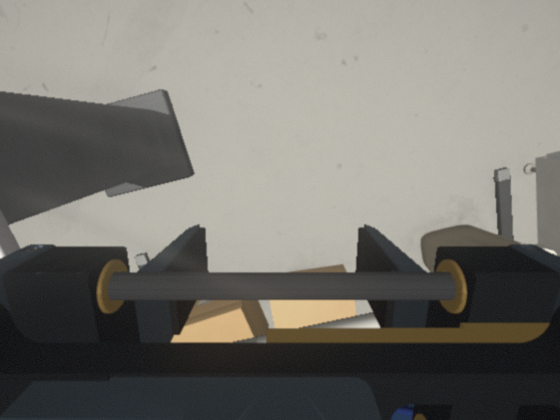

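The scene view shows the pump near (420,260) with the guard in front at (385,280) and the tray at (215,196). In the top view the pump is near (403,175) with the guard at (396,210), and the tray is at (182,232). The beaker, boats and dropper bottle are at (290,227), (264,237) and (318,242). I'll zoom in next.

Run:
```python
from h import *
a=cv2.imread('pics/top0.png'); cv2.imwrite('pics/top0z.png',cv2.resize(a[120:240,330:470],None,fx=5,fy=5,interpolation=cv2.INTER_CUBIC))
a=cv2.imread('pics/scene0.png'); cv2.imwrite('pics/scene0z.png',cv2.resize(a[190:340,335:495],None,fx=4,fy=4,interpolation=cv2.INTER_CUBIC))
a=cv2.imread('pics/top0.png'); cv2.imwrite('pics/top0t.png',cv2.resize(a[195:265,140:340],None,fx=4,fy=4,interpolation=cv2.INTER_CUBIC))
```

```text
(no output)
```

View pics/top0z.png

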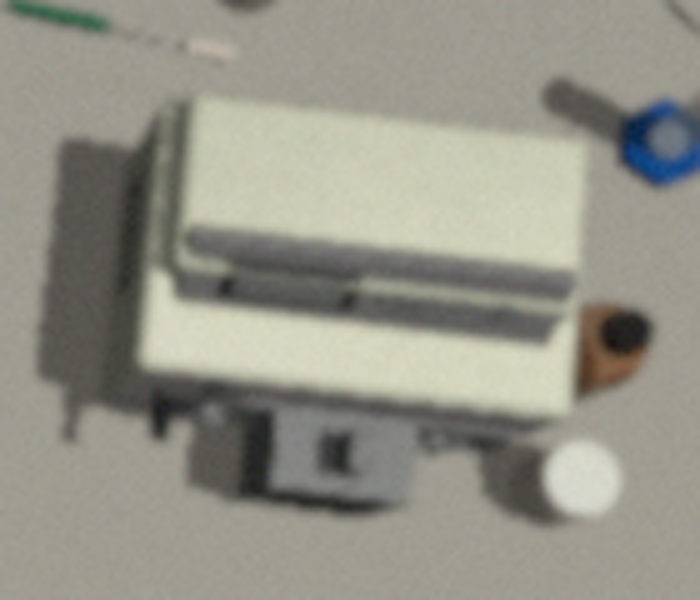

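View pics/scene0z.png

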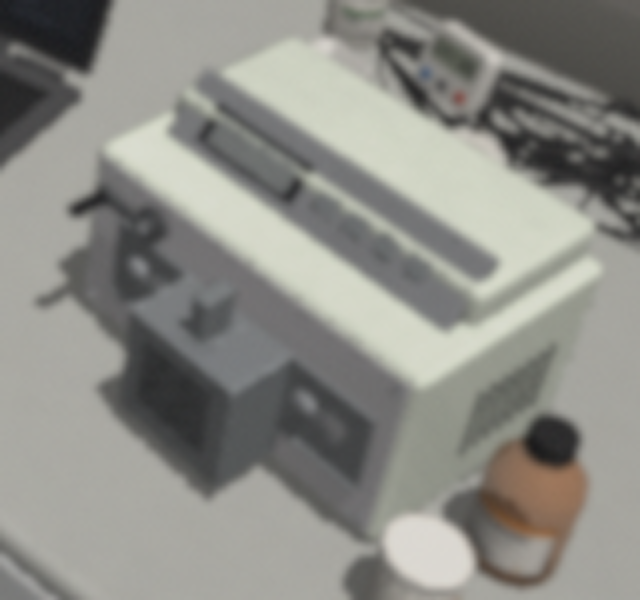

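View pics/top0t.png

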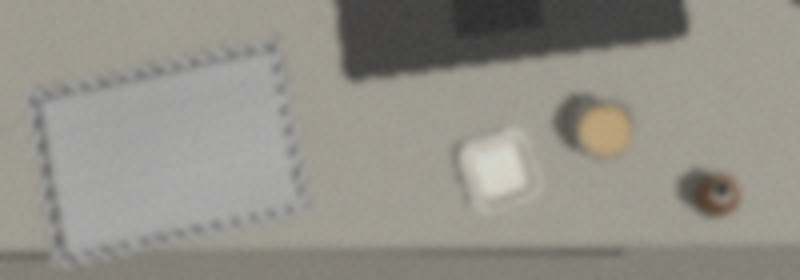

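Run:
```python
from h import *
np.set_printoptions(precision=1,suppress=True)
t=load('pics/top0.npz');s=load('pics/scene0.npz')
T=lambda u,v:(330+u/5,120+v/5); S=lambda u,v:(335+u/4,190+v/4)
A=onz(t,*T(138,368),160);B=onz(t,*T(575,416),160);print("top edge",A,B,np.linalg.norm(A-B),(A+B)/2, np.degrees(np.arctan2(*(A-B)[[1,0]]))-90)
A2=onz(s,*S(103,152),160);B2=onz(s,*S(408,388),160);print("scene edge",A2,B2,np.linalg.norm(A2-B2),np.degrees(np.arctan2(*(A2-B2)[[1,0]]))-90)
print("fin",onz(t,*T(335,452),154),tri([t,s],[T(335,445),S(215,293)]))
print("knob",tri([t,s],[T(160,418),S(88,203)]))
c=[onz(t,140+u/4,195+v/4,18) for u,v in((35,97),(275,42),(305,208),(58,262))]
print("tray",np.array(c),np.mean(c,0),[np.linalg.norm(c[i]-c[i-1]) for i in range(4)])
for n,u,v,z in(("boats",497,172,28),("beaker",602,130,68),("bottle",718,194,101)):print(n,onz(t,140+u/4,195+v/4,z))
print("jar",onz(t,*T(582,478),60))
```

```text
top edge [ 565.7 -244.6  160. ] [ 531.8 -520.2  160. ] 277.6436411576153 [ 548.8 -382.4  160. ] -7.007856568619857
scene edge [ 563.5 -252.8  160. ] [ 523.6 -514.1  160. ] 264.28742521519257 -8.682192899927244
fin [ 511.1 -368.8  154. ] (array([ 521.1, -376.6,  139.4]), [4.401439538687909, 4.401439538688103])
knob (array([ 538. , -262.9,  134.5]), [0.6138487186303182, 0.6138487186302714])
tray [[508.6 469.4  18. ]
 [555.9 257.4  18. ]
 [408.5 228.4  18. ]
 [363.4 443.3  18. ]] [459.1 349.6  18. ] [np.float64(147.600007549707), np.float64(217.30007152336043), np.float64(150.27236387789063), np.float64(219.6112413538174)]
boats [437.6  59.9  28. ]
beaker [469.1 -31.   68. ]
bottle [ 411.7 -124.7  101. ]
jar [ 505.8 -563.1   60. ]
```

```bash
python3 -m creep '[[0.3,0,0,-20,0,0,-7],[0.3,-21,-42,0,0,0,0],[0.3,-21,-42,0,0,0,0],[0.3,-21,-42,0,0,0,0],[0.3,-21,-42,0,0,0,0]]' 6
```

```text
time_s: 0.78
ee_pos: [202.0, 379.5, 233.7]
ee_rot: [-180.0, 0.0, 173.1]
force: [0.0, 0.1, 0.0]
gripper_width: 63.5
```

```bash
for i in 1 2 3; do python3 -m creep '[[0.3,-21,-42,0,0,0,0],[0.3,-21,-42,0,0,0,0],[0.3,-21,-42,0,0,0,0],[0.3,-21,-42,0,0,0,0],[0.3,-21,-42,0,0,0,0]]' | sed -n 2,3p; done; python3 -m creep '[[0.3,-21,-42,0,0,0,0],[0.3,0,0,0,0,0,0]]'
python3 - <<'E'
from h import *
f=snap("wrist","pics/w1.png")
E
```

```text
ee_pos: [280.7, 158.4, 234.0]
ee_rot: [180.0, 0.0, 173.1]
ee_pos: [359.4, -62.9, 233.9]
ee_rot: [180.0, 0.0, 173.0]
ee_pos: [438.2, -284.0, 233.6]
ee_rot: [180.0, -0.0, 173.0]
time_s: 2.9
ee_pos: [454.3, -329.2, 232.7]
ee_rot: [180.0, -0.0, 172.9]
force: [0.1, -0.5, 0.4]
gripper_width: 63.8
```

View pics/w1.png

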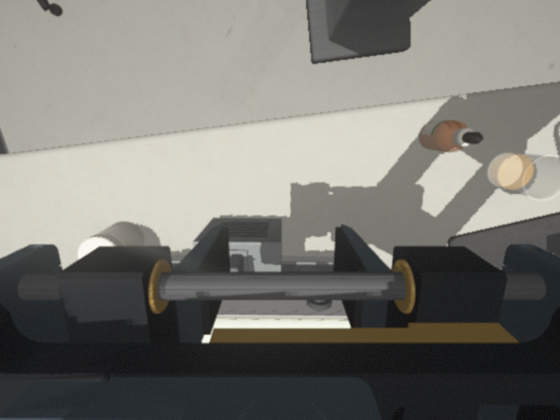

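The wrist picture looks back towards the robot: the fingers cover its lower half and the guard's hood is at (250,250). I'll move the tool over the pump so the camera sees the guard and lever in front of the fingers.

```bash
python3 -m creep '[[0.3,-33,0,-25,0,0,0],[0.3,-33,0,-25,0,0,0],[0.3,-33,0,0,0,0,0],[0.3,0,0,0,0,0,0],[0.3,0,0,0,0,0,0]]'
python3 - <<'E'
from h import *
f=snap("wrist","pics/w2.png");print(ray(f,280,210))
E
```

```text
time_s: 3.58
ee_pos: [551.2, -337.6, 283.6]
ee_rot: [180.0, -0.1, 173.1]
force: [-0.8, -0.2, -0.6]
gripper_width: 63.8
(array([ 477.37753593, -329.26782125,  453.27893952]), array([ 0.26737385, -0.03625453, -0.96291061]))
```

View pics/w2.png

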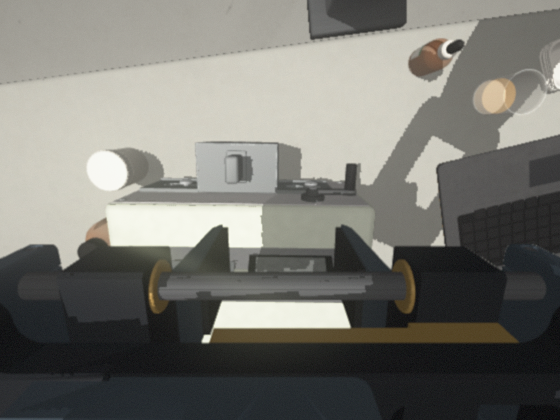

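Run:
```python
from h import *
a=cv2.imread('pics/w2.png'); cv2.imwrite('pics/w2z.png',cv2.resize(a[135:245,100:380],(784,308),interpolation=cv2.INTER_CUBIC))
cv2.imwrite('pics/w2y.png',cv2.resize(a[135:215,180:370],(760,320),interpolation=cv2.INTER_CUBIC))
```

```text
(no output)
```

View pics/w2z.png

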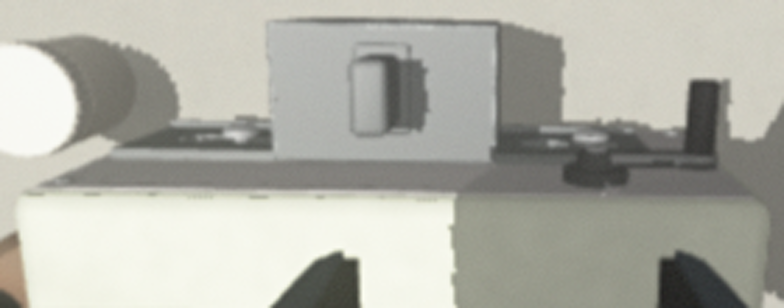

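View pics/w2y.png

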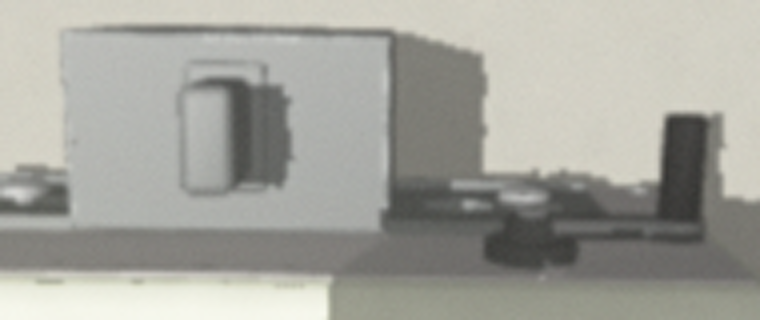

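Run:
```python
from h import *
np.set_printoptions(precision=1,suppress=True)
w=load('pics/w2.npz');s=load('pics/scene0.npz');t=load('pics/top0.npz')
Y=lambda u,v:(180+u/4,135+v/4);Z=lambda u,v:(100+u/2.8,135+v/2.8)
T=lambda u,v:(330+u/5,120+v/5); S=lambda u,v:(335+u/4,190+v/4)
A=onz(w,*Z(18,197),160);B=onz(w,*Z(768,205),160);print("edge",A,B,np.linalg.norm(A-B),(A+B)/2,np.degrees(np.arctan2(*(B-A)[[1,0]]))-90)
for z in(152,156):print("fin top ctr",onz(w,*Y(208,138),z),onz(w,*Y(184,138),z),onz(w,*Y(232,138),z))
print("hood corners top z116",onz(w,*Y(62,30),116),onz(w,*Y(390,33),116))
for z in(131.5,137,143):print("knob",z,onz(w,*Y(685,168),z),onz(w,*Y(688,117),z),onz(w,*Y(683,222),z))
print("knob tri",tri([w,t,s],[Y(685,168),T(160,418),S(88,203)]),tri([w,s],[Y(685,168),S(88,203)]),tri([w,s],[Y(686,117),S(74,212)]))
yaw=np.radians(-7);X=np.array([np.cos(yaw),np.sin(yaw),0]);Yv=np.array([-np.sin(yaw),np.cos(yaw),0])
print("pivot pred", ((A+B)/2)*[1,1,0]-28*X+76*Yv+[0,0,131.5])
```

```text
edge [ 532.9 -513.   160. ] [ 568.4 -245.7  160. ] 269.64263731979224 [ 550.7 -379.3  160. ] -7.572853451533561
fin top ctr [ 513.4 -383.2  152. ] [ 512.7 -389.1  152. ] [ 514.2 -377.2  152. ]
fin top ctr [ 513.  -382.5  156. ] [ 512.3 -388.3  156. ] [ 513.7 -376.6  156. ]
hood corners top z116 [ 483.7 -424.4  116. ] [ 495.3 -335.4  116. ]
knob 131.5 [ 539.4 -260.8  131.5] [ 525.8 -259.1  131.5] [ 554.1 -262.2  131.5]
knob 137 [ 538.3 -261.9  137. ] [ 525.  -260.3  137. ] [ 552.8 -263.3  137. ]
knob 143 [ 537.2 -263.2  143. ] [ 524.1 -261.6  143. ] [ 551.4 -264.6  143. ]
knob tri (array([ 538.3, -262.4,  134.5]), [1.0466228483062197, 0.8150086300897468, 0.8707971684105715]) (array([ 539.4, -261.8,  133.3]), [0.7198473638982785, 0.7198473638982473]) (array([ 526. , -260.5,  132.3]), [0.7869890880354351, 0.7869890880353371])
pivot pred [ 532.2 -300.5  131.5]
```

In the zoomed wrist view the fin top is at (232,169), the knob at (351,177) and the pivot at about (313,192). The triangulated knob and the position predicted from the pump edge agree within about 2 mm. I'll go over the knob with the jaws partly open.

```bash
python3 -m creep '[[0.67,13,37,0,0,0,0],[0.67,13,36.5,20,0,0,0],[0.67,0,0,40,0,0,0],[0.67,0,0,40,0,0,0],[0.67,0,0,0,0,0,0]]' 6
python3 - <<'E'
from h import *
f=snap("wrist","pics/w3.png")
E
```

```text
time_s: 4.25
ee_pos: [532.3, -261.3, 181.5]
ee_rot: [179.9, -0.4, 173.0]
force: [-0.0, 0.6, 0.5]
gripper_width: 29.9
```

View pics/w3.png

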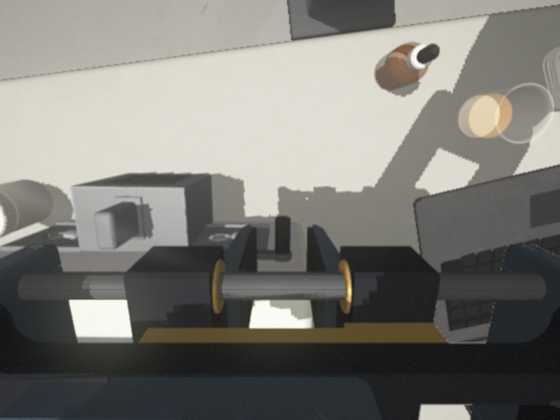

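The knob at (283,233) lies centred between the fingertips at (247,230) and (318,230). I'll descend and pinch it.

```bash
python3 -m creep '[[0.67,0,0,25,0,0,0],[0.67,0,0,17,0,0,0],[0.67,0,0,10,0,0,0],[0.67,0,0,7,0,0,0],[0.67,0,0,0,0,0,0]]'
python3 -m creep '[[0.95,0,0,0,0,0,0],[0.95,0,0,0,0,0,0],[0.95,0,0,0,0,0,0],[0.95,0,0,0,0,0,0]]' 6
```

```text
time_s: 4.92
ee_pos: [534.6, -262.7, 125.0]
ee_rot: [180.0, -0.1, 173.0]
force: [-3.7, -0.7, -2.0]
gripper_width: 30.1
time_s: 5.42
ee_pos: [534.9, -260.8, 125.1]
ee_rot: [179.8, -0.1, 173.0]
force: [-3.4, 3.2, 1.0]
gripper_width: 11.7
```

```bash
python3 -m creep '[[0.95,0,-1,-5,0,0,0],[0.95,0,-2,-6.6,0,0,0],[0.95,0,-3,-5.5,0,0,0],[0.95,0,-3.2,-4.7,0,0,0],[0.95,0,0,0,0,0,0]]'
python3 - <<'E'
from h import *
f=snap("wrist","pics/w4.png")
E
```

```text
time_s: 6.05
ee_pos: [534.1, -267.4, 147.6]
ee_rot: [179.5, -0.1, 173.0]
force: [-2.6, 12.7, 6.4]
gripper_width: 14.2
```

View pics/w4.png

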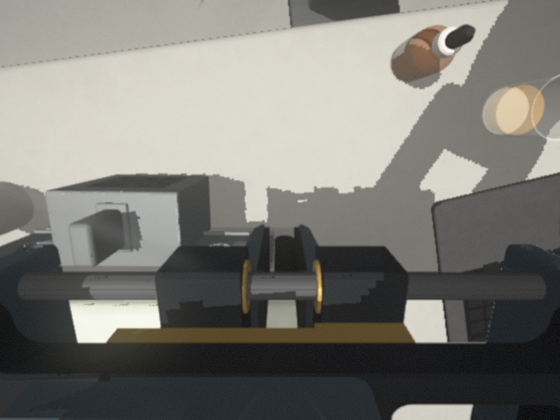

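```bash
python3 -m creep '[[0.95,0,0.5,-3.5,0,0,0],[0.95,0,-3,-3.5,0,0,0],[0.95,0,-3,-2.7,0,0,0],[0.95,0,-3.3,-2.3,0,0,0],[0.95,0,0,0,0,0,0]]'
```

```text
time_s: 6.72
ee_pos: [534.1, -278.1, 160.6]
ee_rot: [179.7, 0.1, 173.0]
force: [-2.5, 6.9, 6.6]
gripper_width: 11.8
```

```bash
python3 -m creep '[[0.95,0,-3.5,-2,0,0,0],[0.95,0,-3.5,-1.5,0,0,0],[0.95,0,-3.5,-1,0,0,0],[0.95,0,-3.5,-0.5,0,0,0],[0.95,0,0,0,0,0,0]]'
python3 - <<'E'
from h import *
snap("wrist","pics/w5.png");snap("scene","pics/s5.png")
a=cv2.imread('pics/s5.png'); cv2.imwrite('pics/s5z.png',cv2.resize(a[170:320,315:495],None,fx=4,fy=4,interpolation=cv2.INTER_CUBIC))
E
```

```text
time_s: 7.35
ee_pos: [531.9, -294.1, 164.7]
ee_rot: [179.9, 0.1, 173.0]
force: [-2.2, 4.4, 4.9]
gripper_width: 12.1
```

View pics/s5z.png

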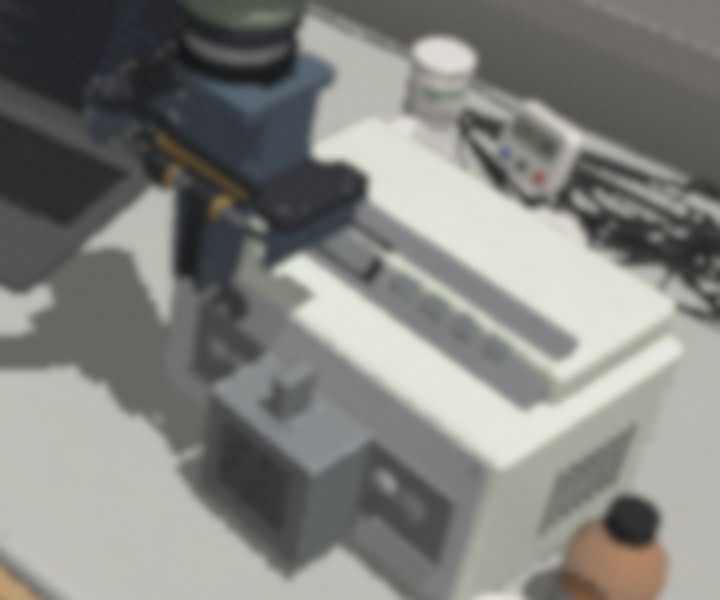

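```bash
python3 -m creep '[[0.95,0,-1.5,-0.2,0,0,0],[0.95,0,-1.5,0,0,0,0],[0.95,0,-1.5,0,0,0,0],[0.95,0,0,0,0,0,0]]'
```

```text
time_s: 7.95
ee_pos: [531.7, -295.5, 164.6]
ee_rot: [179.6, 0.1, 173.0]
force: [-0.1, 11.6, 6.6]
gripper_width: 14.2
```

The lever is against its stop: the side force rose to 11.6 N and motion ceased. I'll ease off, open and rise.

```bash
python3 -m creep '[[0.95,0,2,0,0,0,0],[0.7,0,1,0,0,0,0],[0.7,0,0,0,0,0,0],[0.7,0,0,-20,0,0,0],[0.7,0,0,-25,0,0,0]]'
python3 -m creep '[[0.6,-10,-20,-40,0,0,0],[0.6,-10,-30,-25,0,0,0],[0.6,0,0,0,0,0,0],[0.6,0,0,0,0,0,0]]'
python3 - <<'E'
from h import *
snap("wrist","pics/w6.png");snap("scene","pics/s6.png")
a=cv2.imread('pics/s6.png'); b=cv2.imread('pics/w6.png')
cv2.imwrite('pics/c6.png',np.vstack([cv2.resize(a[190:320,335:475],(560,520))[:300],cv2.resize(b[130:250,140:364],(560,300))]))
E
```

```text
time_s: 8.57
ee_pos: [531.2, -296.7, 208.8]
ee_rot: [-180.0, -0.0, 173.0]
force: [0.2, -0.5, 0.9]
gripper_width: 27.3
time_s: 9.07
ee_pos: [544.5, -347.8, 272.7]
ee_rot: [179.9, -0.1, 173.0]
force: [-0.9, 0.3, 0.1]
gripper_width: 36.5
```

View pics/c6.png

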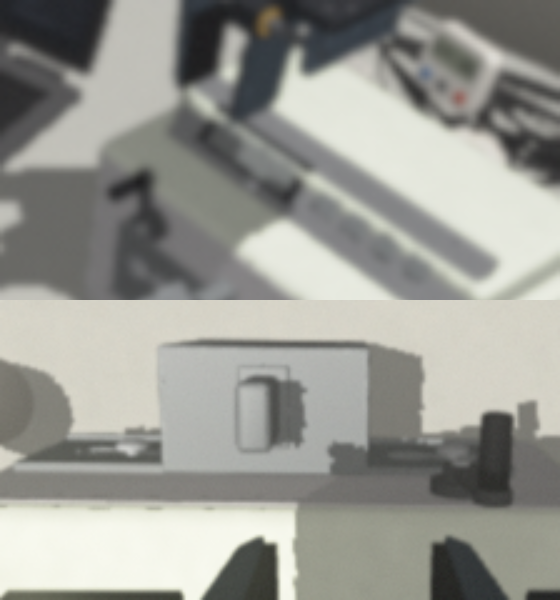

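View pics/w6.png

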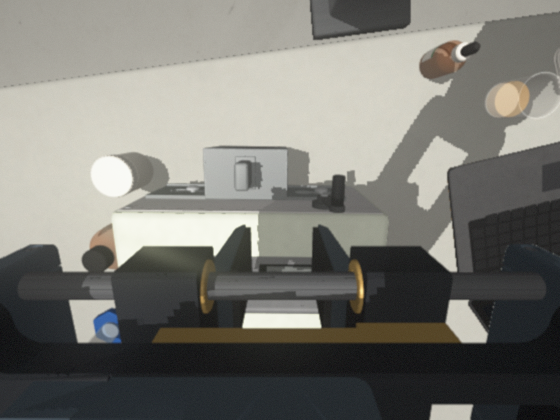

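The lever is nearly upright, with its knob above the hinge at (338,192). The fin top is at about (242,176). I'll measure the fin again.

Run:
```python
from h import *
np.set_printoptions(precision=1,suppress=True)
w=load('pics/w6.npz')
b=cv2.imread('pics/w6.png');cv2.imwrite('pics/w6f.png',cv2.resize(b[140:205,195:300],None,fx=7,fy=7,interpolation=cv2.INTER_CUBIC))
Y=lambda u,v:(140+u/2.5,130+v/2.5)
for p in((254,116),(238,116),(271,116),(254,80),(254,152)):print(onz(w,*Y(*p),154))
print("knob",onz(w,*Y(496,150),171),onz(w,*Y(366,170),116),onz(w,*Y(160,170),116))
```

```text
[ 512.9 -382.9  154. ]
[ 512.1 -389.   154. ]
[ 513.7 -376.4  154. ]
[ 499.2 -380.8  154. ]
[ 526.9 -385.1  154. ]
knob [ 533.7 -294.1  171. ] [ 548.5 -343.   116. ] [ 537.3 -433.9  116. ]
```

View pics/w6f.png

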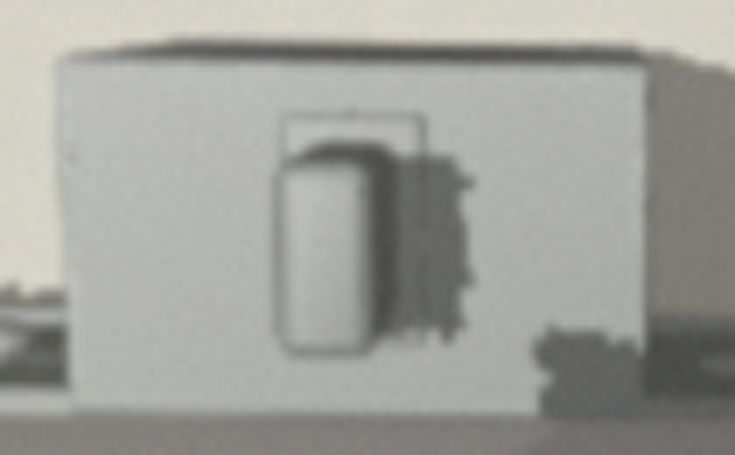

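```bash
python3 -m creep '[[0.6,13.5,-19.3,10,0,0,0],[0.6,13.5,-19.3,30,0,0,0],[0.6,0,0,40,0,0,0],[0.6,0,0,25,0,0,0],[0.6,0,0,0,0,0,0]]'
python3 - <<'E'
from h import *
snap("wrist","pics/w7.png")
E
```

```text
time_s: 9.8
ee_pos: [511.0, -382.4, 165.9]
ee_rot: [179.8, -0.3, 173.0]
force: [-0.0, -0.6, 0.2]
gripper_width: 36.2
```

View pics/w7.png

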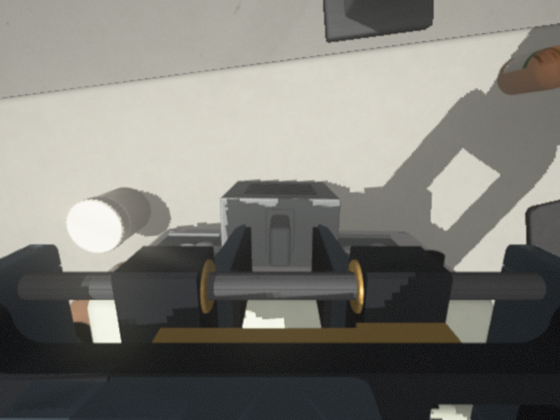

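The fin at (281,240) is centred between the fingers at (245,230) and (320,230). I'll descend and grip.

```bash
python3 -m creep '[[0.6,0,0,20,0,0,0],[0.6,0,0,15,0,0,0],[0.6,0,0,9,0,0,0],[0.6,0,0,0,0,0,0]]'
python3 -m creep '[[0.9,0,0,0,0,0,0],[0.9,0,0,0,0,0,0],[0.95,0,0,0,0,0,0],[0.95,0,0,0,0,0,0]]' 25
```

```text
time_s: 10.35
ee_pos: [513.2, -382.9, 124.5]
ee_rot: [180.0, -0.0, 173.0]
force: [-0.2, 0.5, -0.1]
gripper_width: 36.7
time_s: 10.85
ee_pos: [513.3, -383.3, 125.4]
ee_rot: [-180.0, 0.0, 173.0]
force: [-1.8, -0.7, 2.4]
gripper_width: 13.6
```

```bash
for i in 1 2; do python3 -m creep '[[0.95,0,0,-1.4,0,0,0],[0.95,0,0,-1.4,0,0,0],[0.95,0,0,0,0,0,0],[0.95,0,0,0,0,0,0]]'; done
```

```text
time_s: 11.35
ee_pos: [513.3, -382.8, 127.4]
ee_rot: [180.0, -0.0, 173.0]
force: [-0.2, -0.5, -1.6]
gripper_width: 13.9
time_s: 11.85
ee_pos: [513.4, -383.0, 130.6]
ee_rot: [180.0, 0.0, 173.0]
force: [0.5, 0.3, -2.4]
gripper_width: 13.7
```

```bash
for i in 1 2 3; do python3 -m creep '[[0.95,0,2,0,0,0,0],[0.95,0,2,0,0,0,0],[0.95,0,0,0,0,0,0]]'|sed -n 2,4p; done
```

```text
ee_pos: [513.9, -378.7, 130.5]
ee_rot: [180.0, -0.0, 173.0]
force: [0.9, -0.4, -1.9]
ee_pos: [514.4, -374.8, 130.5]
ee_rot: [180.0, -0.0, 173.0]
force: [0.1, -0.2, -2.6]
ee_pos: [514.9, -370.9, 130.6]
ee_rot: [180.0, 0.0, 173.0]
force: [-0.5, 0.8, -2.3]
```

```bash
for i in 1 2 3; do python3 -m creep '[[0.95,0,2,0,0,0,0],[0.95,0,2,0,0,0,0],[0.95,0,0,0,0,0,0]]'|sed -n 2,4p; done
```

```text
ee_pos: [515.4, -366.9, 130.5]
ee_rot: [180.0, 0.0, 173.0]
force: [0.0, 0.8, -1.1]
ee_pos: [515.9, -363.0, 130.5]
ee_rot: [180.0, 0.0, 173.0]
force: [0.5, -0.4, -2.7]
ee_pos: [516.3, -359.0, 130.5]
ee_rot: [180.0, -0.0, 173.0]
force: [0.1, -0.2, -0.7]
```

```bash
for i in 1 2; do python3 -m creep '[[0.95,0,1,0,0,0,0],[0.95,0,1,0,0,0,0],[0.95,0,0,0,0,0,0]]'|sed -n 2,4p; done
```

```text
ee_pos: [516.6, -357.1, 130.5]
ee_rot: [180.0, 0.0, 173.0]
force: [0.0, 0.2, -2.7]
ee_pos: [516.7, -356.4, 130.6]
ee_rot: [-179.9, 0.0, 173.0]
force: [-0.6, -5.1, -2.4]
```

Stud contact was felt at a shift of about 26.7 mm (−5 N in y). I'll go back to about 19.2 mm, which is 8.8 mm back from the commanded position.

```bash
python3 -m creep '[[0.95,0,-3,0,0,0,0],[0.95,0,-3,0,0,0,0],[0.95,0,-2.8,0,0,0,0],[0.95,0,0,0,0,0,0]]'|sed -n 2,4p
python3 -m creep '[[0.95,1.5,0,0,0,0,0],[0.95,1.5,0,0,0,0,0],[0.95,0,0,0,0,0,0]]'|sed -n 2,4p
```

```text
ee_pos: [515.7, -363.9, 130.4]
ee_rot: [180.0, -0.0, 173.0]
force: [-0.9, 0.1, -2.3]
ee_pos: [512.6, -363.4, 130.5]
ee_rot: [180.0, -0.0, 173.0]
force: [-0.8, 0.6, -1.7]
```

```bash
for i in 1 2 3 4; do python3 -m creep '[[0.95,2,0,0,0,0,0],[0.95,2,0,0,0,0,0],[0.95,0,0,0,0,0,0]]'|sed -n 2,4p; done
```

```text
ee_pos: [508.6, -363.0, 130.5]
ee_rot: [180.0, -0.0, 173.0]
force: [0.2, -0.2, -2.9]
ee_pos: [504.6, -362.6, 130.5]
ee_rot: [180.0, -0.0, 173.0]
force: [0.8, -0.1, -2.4]
ee_pos: [500.7, -362.1, 130.5]
ee_rot: [180.0, -0.0, 173.0]
force: [0.1, 0.9, -3.0]
ee_pos: [496.7, -361.6, 130.5]
ee_rot: [180.0, -0.0, 173.0]
force: [-0.1, 0.7, -2.3]
```

The guard came off freely: 19 mm out with only its weight on the wrist. I'll pull well clear, lift, turn towards the tray's direction and carry it over.

```bash
python3 -m creep '[[0.95,12,0,0,0,0,0],[0.95,18,0,0,0,0,0],[0.95,14,0,-20,0,0,0],[0.95,0,0,-40,0,0,0],[0.95,0,0,-40,0,0,0]]'
python3 -m creep '[[0.95,0,0,-30,0,0,0],[0.95,0,0,0,0,0,-9.5],[0.95,0,0,0,0,0,-9.5],[0.95,0,0,0,0,0,0],[0.95,0,0,0,0,0,0]]'
python3 - <<'E'
from h import *
snap("wrist","pics/w8.png");snap("scene","pics/s8.png")
E
```

```text
time_s: 17.85
ee_pos: [452.6, -356.4, 233.2]
ee_rot: [-180.0, 0.1, 173.0]
force: [0.3, -1.1, -2.0]
gripper_width: 14.0
time_s: 18.48
ee_pos: [453.0, -356.3, 261.2]
ee_rot: [-180.0, 0.0, -168.1]
force: [-0.2, -0.0, -2.4]
gripper_width: 13.7
```

View pics/w8.png

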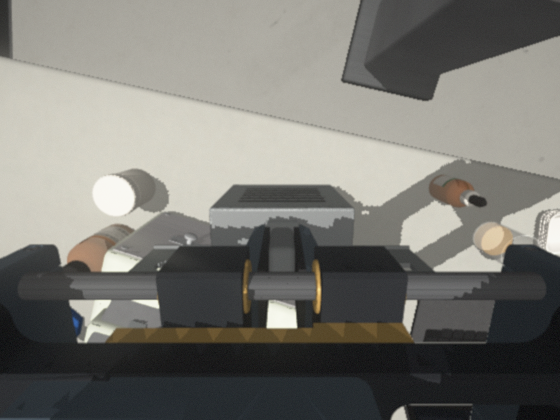

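View pics/s8.png

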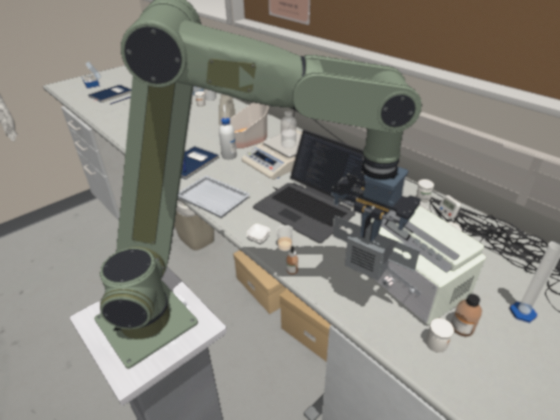

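The guard is in the jaws clear of the pump, its fin at (282,250) in the wrist view and its hood at (365,255) in the scene view. Next I carry it to the tray.

```bash
for i in 1 2 3; do python3 -m creep '[[0.95,-9.5,43,0,0,0,0],[0.95,-9.5,43,0,0,0,0],[0.95,-9.5,43,0,0,0,0],[0.95,-9.5,43,0,0,0,0],[0.95,-9.5,43,0,0,0,0]]'|sed -n 2,4p; done; python3 -m creep '[[0.95,-5,26,0,0,0,0],[0.95,-3,18,0,0,0,0],[0.95,0,0,0,0,0,0],[0.95,0,0,0,0,0,0]]'
python3 - <<'E'
from h import *
snap("wrist","pics/w9.png");snap("top","pics/t9.png")
a=cv2.imread('pics/t9.png');cv2.imwrite('pics/t9z.png',cv2.resize(a[180:280,110:270],None,fx=5,fy=5,interpolation=cv2.INTER_CUBIC))
E
```

```text
ee_pos: [454.7, -134.7, 260.7]
ee_rot: [-180.0, 0.0, -168.0]
force: [0.6, 0.3, -2.0]
ee_pos: [456.3, 85.5, 260.8]
ee_rot: [-180.0, 0.0, -168.0]
force: [0.7, -0.5, -2.4]
ee_pos: [458.0, 305.7, 260.7]
ee_rot: [-180.0, 0.0, -168.0]
force: [0.0, -0.1, -2.2]
time_s: 20.95
ee_pos: [456.8, 347.9, 260.6]
ee_rot: [-180.0, -0.0, -168.0]
force: [-0.2, 1.2, -1.6]
gripper_width: 13.6
```

View pics/w9.png

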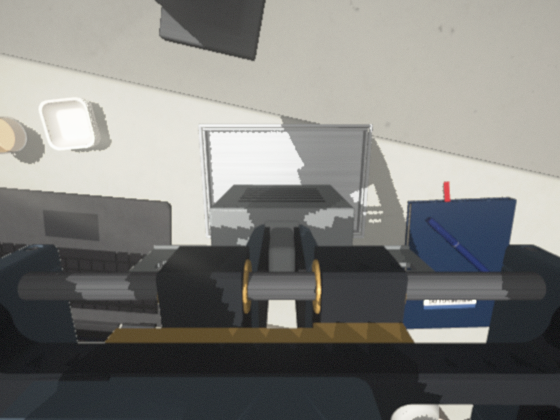

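View pics/t9z.png

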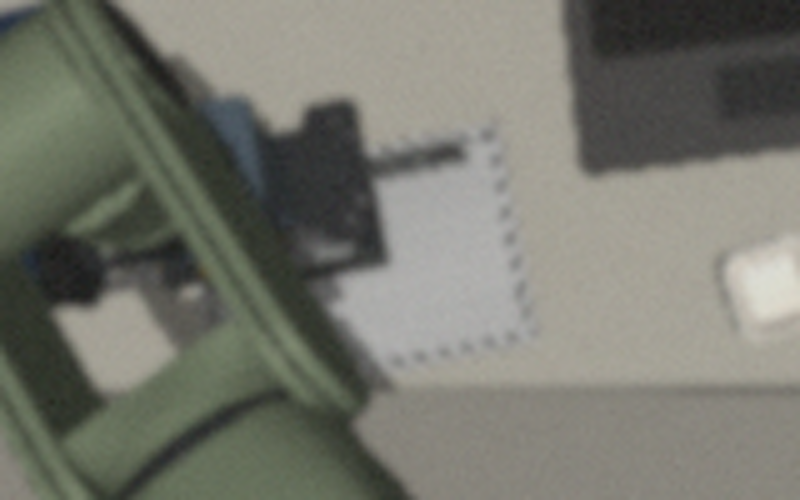

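In the wrist view the tray's near edge runs from (203,127) to (370,127), lined up with the guard. A quick ray check comes before lowering.

```bash
python3 - <<'E'
from h import *
np.set_printoptions(precision=1,suppress=True)
w=load('pics/w9.npz');A=onz(w,203,127,18);B=onz(w,370,127,18);print(A,B,np.linalg.norm(A-B))
th=np.radians(12);print((A+B)/2+75*np.array([np.cos(th),np.sin(th),0]))
E
python3 -m creep '[[0.95,0,0,30,0,0,0],[0.95,0,0,40,0,0,0],[0.95,0,0,40,0,0,0],[0.95,0,0,25,0,0,0],[0.95,0,0,0,0,0,0]]'
python3 -m creep '[[0.95,0,0,6,0,0,0],[0.95,0,0,4,0,0,0],[0.95,0,0,0,0,0,0]]'
```

```text
[407.6 231.   18. ] [361.8 446.7  18. ] 220.51410853229282
[458.1 354.4  18. ]
time_s: 21.68
ee_pos: [455.8, 347.3, 124.0]
ee_rot: [-179.9, -0.2, -168.0]
force: [-0.0, 0.2, -1.7]
gripper_width: 14.2
time_s: 22.05
ee_pos: [456.9, 349.0, 116.0]
ee_rot: [180.0, 0.0, -168.0]
force: [-0.8, -0.5, -1.7]
gripper_width: 13.6
```

Tray centre (458,354) agrees with the earlier (459,350). I'll lower slowly to contact, expected near z 108.

```bash
python3 -m creep '[[0.95,0,2,2,0,0,0],[0.95,0,0,2,0,0,0],[0.95,0,0,0,0,0,0],[0.95,0,0,0,0,0,0]]'|sed -n 2,4p; for i in 1 2 3; do python3 -m creep '[[0.95,0,0,1,0,0,0],[0.95,0,0,0,0,0,0]]'|sed -n 2,4p; done
```

```text
ee_pos: [456.4, 350.9, 111.6]
ee_rot: [180.0, 0.0, -168.0]
force: [0.2, 0.1, -1.6]
ee_pos: [456.3, 350.9, 110.5]
ee_rot: [180.0, -0.0, -168.0]
force: [-0.6, -0.2, -2.2]
ee_pos: [456.5, 350.9, 110.3]
ee_rot: [180.0, 0.0, -168.0]
force: [-0.6, -0.5, 3.3]
ee_pos: [457.2, 351.1, 110.1]
ee_rot: [180.0, 0.1, -168.0]
force: [-0.2, -1.8, 9.2]
```

Floor contact at about z 110. I'll ease off a millimetre, open and withdraw straight up.

```bash
python3 -m creep '[[0.95,0,0,-1.2,0,0,0],[0.8,0,0,0,0,0,0],[0.7,0,0,0,0,0,0],[0.65,0,0,0,0,0,0],[0.6,0,0,0,0,0,0]]'
python3 -m creep '[[0.6,0,0,-8,0,0,0],[0.6,0,0,-20,0,0,0],[0.6,0,0,-40,0,0,0],[0.6,0,0,-50,0,0,0],[0.6,0,0,-50,0,0,0]]'
python3 -m creep '[[0.6,-30,-40,0,0,0,0],[0.6,-30,-45,0,0,0,0],[0.6,0,-45,0,0,0,0],[0.6,0,-45,0,0,0,0],[0.6,0,0,0,0,0,0]]'
python3 - <<'E'
from h import *
snap("wrist","pics/wa.png");snap("scene","pics/sa.png");snap("top","pics/ta.png")
a=cv2.imread('pics/sa.png');cv2.imwrite('pics/saz.png',np.hstack([cv2.resize(a[150:250,160:260],(400,400),interpolation=2),cv2.resize(a[190:290,340:440],(400,400),interpolation=2)]))
E
```

```text
time_s: 23.92
ee_pos: [456.3, 350.9, 109.6]
ee_rot: [180.0, -0.0, -168.0]
force: [0.5, 0.6, 0.5]
gripper_width: 36.0
time_s: 24.55
ee_pos: [456.2, 350.8, 279.9]
ee_rot: [180.0, 0.0, -168.0]
force: [0.0, 0.7, -0.3]
gripper_width: 36.7
time_s: 25.18
ee_pos: [552.1, 189.6, 278.4]
ee_rot: [-180.0, 0.0, -168.2]
force: [0.1, -0.2, 0.5]
gripper_width: 36.3
```

View pics/saz.png

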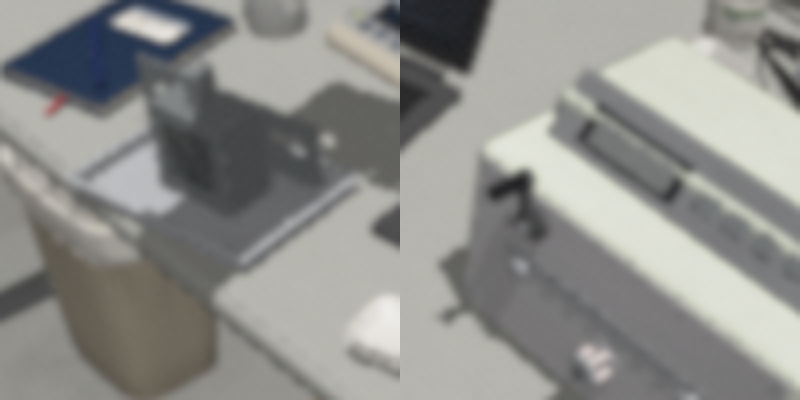

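View pics/ta.png

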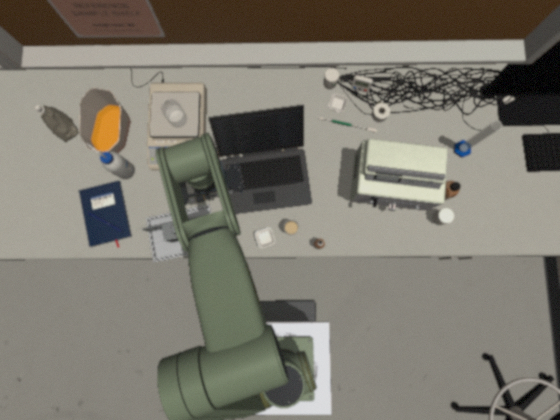

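View pics/wa.png

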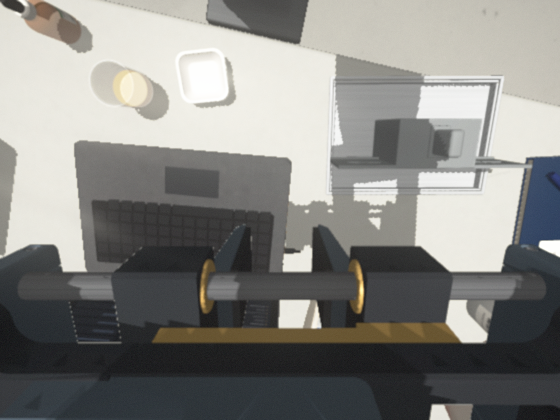

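The guard stands upright in the tray, with its hood at (415,140) inside the rim (330–500, 77–193) in the wrist view. The lever is up, the studs are bare, and the beaker, boats and bottle are where they were. I'll hand in.

```bash
python3 -m creep '[[0.6,0,0,0,0,0,0],[0.6,0,0,0,0,0,0]]'; python3 -c "
from workcell import job_done;print(job_done())"
```

```text
time_s: 25.58
ee_pos: [551.2, 193.2, 277.7]
ee_rot: [180.0, -0.0, -167.9]
force: [-1.0, 0.1, 0.5]
gripper_width: 36.4
the job is handed in; nothing more can be done
None
```

The roller guard is off the pump and standing upright near the middle of the steel tray. I handed the job in at about 25.6 s; the hand-in reports no verdict.

- **Lever:** I pinched the knob and raised it until it met its stop. The side force was about 12 N there and the knob had moved 33 mm, as expected for 1.4 rad. It is left raised.
- **Guard off:** I lifted it about 5.6 mm and shifted it left until the studs met the holes' far side, felt as 5 N at about 26.7 mm. I went back 7.5 mm from there, and it pulled off forwards with only its own weight (about 2.4 N) on the wrist.
- **Set down:** I lowered it until it touched the tray floor, pressing with up to 9 N, then eased off, let go and moved the arm clear.
- **Last checks:** The final pictures show the guard inside the rim, the lever nearly upright, the studs bare and the beaker, bottle and boats where they were. The last wrist reading, with the robot touching nothing, was close to zero force.
- **Disagreements:**
  - The two tray-centre measurements differed by about 4 mm.
  - The guard touched down about 2 mm higher than I calculated.
  - My first lever arc led the real path by 2–3 mm, giving up to 13 N at the knob before I corrected it.

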